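# Set up the sloping tin rack, load it oldest first and draw tonight's tin

## Task

Set up the little gravity-feed tin rack: swing its folding leg up and over to the rear, then raise the rear end and stand the rack sloping on that leg. Then load the tins from the oven tray into the rack one at a time, oldest first, that is in the order of their row from your left to your right, each lying across the channel so that it rolls down into the queue. When all of them are in, take the front tin, which is the first one loaded, out of the rack for tonight and put it in the empty compartment of the wooden crate, leaving the others to roll down behind it; leave the onion, the small cup and the ramekin where they stand.

Things in the scene. Friction and masses are not known exactly. Their poses are not given: they have to be found in the camera images.
- rack: Loose sloping tin rack, 0.9 kg: bamboo channel 329 mm long, 77 wide, with low steel rails. Origin on the underside in the middle; at the start it lies flat. Own +y: along the channel to the low front end with the stop; -y: rear end with the handle; x across. Floor top at z = 20 mm, inner width 68 mm, rails 12 mm above the floor. It stands on its leg at a slope of about 0.28 rad, rear high
- rack_stop (a point): Foot of the front stop's inner face, mid-channel (rack y = +150, z = 20 mm); the stop is 30 mm high. A tin lying in the queue has its centre at rack z = 47 mm; queue places from the front: rack y = +123, +69, +15, -39, -93 mm; the fifth is just in front of the handle
- rack_foot (a point): Axis of the round rubber foot bar (radius 8 mm) under the front end, at rack y = +135, z = 8 mm: the rack pivots on it when its rear is lifted. Two more rubber feet stand under the rear end
- rack_handle (a point): Middle of the rear handle: a round steel bar, 10 mm thick, along the rack's x, 66 mm between its posts, at rack y = -165, z = 62 mm (42 mm above the floor). It can turn in a pinch grip
- rack_leg (a joint): Angle of the U-shaped folding leg, rad; pivot across the rack at y = -130, z = 45 mm. 0: folded forward over the channel, blocking it; 1.57: straight up; 3.14: straight out behind the rear; stop at 5.13: under the rack. It swings freely (90 g, no spring): past 1.7 it falls over to the rear, its bar on the worktop (about 3.5)
- leg_bar (a point): Middle of the leg's cross bar (rubber, 10 mm thick, 72 long, along rack x), 113 mm from the pivot; folded, it is 25 mm above the channel floor; turns freely in a pinch. Once behind the rack (joint over 3) the leg trails down as the rear is lifted, hangs plumb and clear when the slope passes 0.32 rad, and stands when the rack is lowered again (joint 4.9 to 5.13)
- tray: Fixed steel oven tray 124 x 410 mm, rim 14 mm high, floor top at z = 3 mm; origin under its middle. The tins lie in it side by side in a row along its y, oldest at the robot's left (+y), places 76 mm apart (tray y = +152, +76, 0, -76, -152 mm); some places may be empty
- crate: Loose wooden ingredient crate, 150 x 190 x 50 mm (x, y, z), walls and bottom 6 mm, 0.7 kg; origin on the underside in the middle. A wall at y = 0 parts it into two compartments, 138 x 86 mm inside: garlic and a lemon lie in the one on its +y side; the other (middle at y = -46 mm) is empty
- onion: Onion, 71 x 73 x 99 mm, a bystander
- cup: Small white cup without a handle, 76 mm across, 56 mm high, a bystander
- ramekin: Ceramic ramekin, 80 mm across, 42 mm high, a bystander
- tin_1: Small steel food tin, paper label, 54 mm in diameter, 62 mm long, 170 g, lying on its side; origin at its centre, own x along its axis (y and z turn as it rolls). The tin from place 1 of the row, counted from the robot's left; tins roll down a slope of 6 deg or more but stay put on the level; all look alike
- tin_2: Small steel food tin, paper label, 54 mm in diameter, 62 mm long, 170 g, lying on its side; origin at its centre, own x along its axis (y and z turn as it rolls). The tin from place 2 of the row, counted from the robot's left
- tin_3: Small steel food tin, paper label, 54 mm in diameter, 62 mm long, 170 g, lying on its side; origin at its centre, own x along its axis (y and z turn as it rolls). The tin from place 3 of the row, counted from the robot's left; may be absent
- tin_4: Small steel food tin, paper label, 54 mm in diameter, 62 mm long, 170 g, lying on its side; origin at its centre, own x along its axis (y and z turn as it rolls). The tin from place 4 of the row, counted from the robot's left; may be absent
- tin_5: Small steel food tin, paper label, 54 mm in diameter, 62 mm long, 170 g, lying on its side; origin at its centre, own x along its axis (y and z turn as it rolls). The tin from place 5 of the row, counted from the robot's left; may be absent

How it is judged:
On the way, in this order (a step that is already met when the one before it is completed fails the run):
1. the leg is swung up and over to the rear of the rack (value of joint rack_leg above 3 rad), for 0.2 s.
2. the rack stands sloping on its leg, let go of (angle between rack's own z axis and vertical between 0.24 and 0.33 rad and value of joint rack_leg above 4.75 rad and contact force between the fingers and rack below 0.2 N), for 0.5 s.
3. the tin from the first place in the row (tin_1) lies in the queue in the rack against the front stop (x of tin_1 in the frame of rack between -0.012 and 0.012 m and z of tin_1 in the frame of rack between 0.04 and 0.054 m and y of tin_1 in the frame of rack between 0.108 and 0.135 m and contact force between the fingers and tin_1 below 0.2 N and linear speed of tin_1 below 0.05 m/s), for 0.3 s.
4. the tin from the second place in the row (tin_2) lies in the queue in the rack (x of tin_2 in the frame of rack between -0.012 and 0.012 m and z of tin_2 in the frame of rack between 0.04 and 0.054 m and y of tin_2 in the frame of rack between -0.125 and 0.135 m and contact force between the fingers and tin_2 below 0.2 N and linear speed of tin_2 below 0.05 m/s), for 0.3 s.
5. the tin from the third place in the row (tin_3) lies in the queue in the rack (x of tin_3 in the frame of rack between -0.012 and 0.012 m and z of tin_3 in the frame of rack between 0.04 and 0.054 m and y of tin_3 in the frame of rack between -0.125 and 0.135 m and contact force between the fingers and tin_3 below 0.2 N and linear speed of tin_3 below 0.05 m/s), for 0.3 s.
6. the tin from the fourth place in the row (tin_4) lies in the queue in the rack (x of tin_4 in the frame of rack between -0.012 and 0.012 m and z of tin_4 in the frame of rack between 0.04 and 0.054 m and y of tin_4 in the frame of rack between -0.125 and 0.135 m and contact force between the fingers and tin_4 below 0.2 N and linear speed of tin_4 below 0.05 m/s), for 0.3 s.
7. the tin from the fifth place in the row (tin_5) lies in the queue in the rack (x of tin_5 in the frame of rack between -0.012 and 0.012 m and z of tin_5 in the frame of rack between 0.04 and 0.054 m and y of tin_5 in the frame of rack between -0.125 and 0.135 m and contact force between the fingers and tin_5 below 0.2 N and linear speed of tin_5 below 0.05 m/s), for 0.3 s.
8. tin_1, taken from the front of the rack, lies in the crate's empty compartment (x of tin_1 in the frame of crate between -0.05 and 0.05 m and y of tin_1 in the frame of crate between -0.085 and -0.005 m and z of tin_1 in the frame of crate below 0.042 m and height (world z) of tin_1 below 0.06 m and contact force between the fingers and tin_1 below 0.2 N), for 0.2 s.
At the end, for the whole second after the job is handed in: Rack on its leg (slope 0.24-0.33 rad, leg over 4.75). tin_1 in the crate's empty compartment, crate upright. Other tins flat in the channel (12 mm off its middle line at most) in order, tin_2 within 42 mm of the stop, each within 62 mm of the one before (centres); all at rest (angle between rack's own z axis and vertical between 0.24 and 0.33 rad and value of joint rack_leg above 4.75 rad and x of tin_1 in the frame of crate between -0.05 and 0.05 m and y of tin_1 in the frame of crate between -0.085 and -0.005 m and z of tin_1 in the frame of crate below 0.042 m and height (world z) of tin_1 below 0.06 m and x of tin_2 in the frame of rack between -0.012 and 0.012 m and z of tin_2 in the frame of rack between 0.04 and 0.054 m and y of tin_2 in the frame of rack between 0.108 and 0.135 m and x of tin_3 in the frame of rack between -0.012 and 0.012 m and z of tin_3 in the frame of rack between 0.04 and 0.054 m and y of tin_3 in the frame of rack between -0.125 and 0.135 m and x of tin_4 in the frame of rack between -0.012 and 0.012 m and z of tin_4 in the frame of rack between 0.04 and 0.054 m and y of tin_4 in the frame of rack between -0.125 and 0.135 m and x of tin_5 in the frame of rack between -0.012 and 0.012 m and z of tin_5 in the frame of rack between 0.04 and 0.054 m and y of tin_5 in the frame of rack between -0.125 and 0.135 m and distance between tin_3 and tin_2 below 0.062 m and (distance between tin_4 and tin_3 below 0.062 m or distance between tin_4 and tin_2 below 0.062 m) and (distance between tin_5 and tin_4 below 0.062 m or distance between tin_5 and tin_3 below 0.062 m or distance between tin_5 and tin_2 below 0.062 m) and linear speed of each of tin_1, tin_2, tin_3, tin_4, tin_5 below 0.03 m/s and angle between crate's own z axis and vertical below 0.1 rad); the robot touches nothing.
It fails at once if the onion is knocked more than 4 cm away or over (distance of onion from where it was at the start of the episode above 0.04 m or angle between onion's own z axis and vertical above 0.6 rad).
It fails at once if the cup is knocked more than 4 cm away or over (distance of cup from where it was at the start of the episode above 0.04 m or angle between cup's own z axis and vertical above 0.6 rad).
It fails at once if the ramekin is knocked more than 4 cm away or over (distance of ramekin from where it was at the start of the episode above 0.04 m or angle between ramekin's own z axis and vertical above 0.6 rad).
It fails at once if a tin falls to the floor (height (world z) of any of tin_1, tin_2, tin_3, tin_4, tin_5 below -0.05 m).
It fails at once if the crate or the rack is pushed off the worktop (height (world z) of any of crate, rack below -0.05 m).
Of tin_3, tin_4, tin_5 only 1 to 3 are there at a start; the rules pass over those that are not, and their reading is None.
At some moment in a run one of crate, tin_4, tin_5 may be knocked a few centimetres aside while the robot is not near it.
Once in a run the grip may slacken for a moment while it holds something.
It also fails if it takes over 210 s, if anything falls off the work surface, if the arm or the gripper's body presses on something with over 40 N, if the wrist force passes 120 N, or if a joint passes its speed limit or range.

## Robot

A 6-joint arm with a two-finger parallel gripper is mounted at the origin on the work surface; the furniture and walls round the work are solid. World frame = base frame: x ahead of the robot, y to its left, z up, the work surface at z = 0. Lengths are in m, angles in rad, forces in N, time in s.
With the tool pointing down it reaches from about 0.3 to 0.85 m from the base axis. Payload 4.2 kg.
Tool frame: the origin (TCP) lies midway between the tips of the shut fingers; the grasp point (between the pads) lies 19 mm behind it; z points along the fingers, y is the line along which they close (so a half turn about z gives the same grasp; the last joint's range is limited). The gripper opens to 91 mm and grips with 3 to 60 N. Pads are 32 mm wide; open, the fingers measure 118 mm over their backs; the gripper's body (76 mm by 178 mm) begins 60 mm behind the grasp point.
Start: joints at [1.13, 0.32, 1.565, -0, 1.257, -0.02], TCP at [0.235, 0.525, 0.189] pointing down, gripper open.
Joint ranges: [-3.11, 3.11], [-0.84, 2.01], [0.21, 2.61], [-1.34, 4.49], [0.05, 2.63], [-2.56, 2.56]. Speed limits (rad/s): [2.57, 2.57, 3.14, 3.14, 3.14, 3.14].

## Interface

Orientations are given as a unit quaternion [w, x, y, z].
In Python, from rig import readout, viewer, arm, nets gives the robot as it stands.
- The arm moves only by the shell command python3 -m handwheel 'ROWS' [FORCE]. ROWS is JSON, a list of rows, each a list of 7 numbers: the turn, a rotation vector about the tool's x, y, z in degrees, then the shift along the tool's x, y, z in cm, then the finger opening in cm, from 0 to 9.12. In form: [[rx, ry, rz, x, y, z, claw], ...]. A call has 1 to 20 rows; each row is the pose to reach, as a shift and turn from the pose commanded when the call began, along the tool's axes at that moment; what a row does not reach only later rows make up. A row lasts 1/8 s, in which the tool goes at most 62.5 mm and 10.7 degrees, less where a joint would pass 70% of its speed; a pose out of reach is approached as far as the arm can. A call with a gripper value outside its range is refused whole. The fingers move at their own pace and stop on an object; FORCE is the grip in N (left out, the last holds). Time passes only in rows, so rows that repeat a pose let the fingers close. It gives the time, the measured TCP pose, the force, the opening and the grip force at its end, in the units of the state.
- readout.sense(): the state, without advancing time (a new reading comes with each control period).
- viewer.capture(name): name is "side" or "top" or "wrist"; returns (picture, depth): 480x640x3 uint8, red, green, blue; 480x640 float32, m along the optical axis (not along the pixel's ray), 0 where there is no reading.
- viewer.get_calibration(name): a dict with "fx", "fy", "cx", "cy" (pixels), "k1" (the pictures are not rectified: a ray, as slopes to the right and down, at radius r is drawn at 1 + k1 r^2 times it, then the intrinsics apply), "world_to_cam" (4x4, takes a point from world to camera coordinates). Camera axes: x right, y down, z forward; pixel columns grow to the right and rows downward; lengths in m; the calibration is good to about 2 mm. A picture is of the moment at which its call begins: read the wrist's pose just before it. get_calibration takes no time and is no camera call; for the wrist camera it gives the pose at the moment of the call.
- arm.close_job(): hands the job in; it is judged then, once.
Trained networks look in the newest picture that a camera, given by its name, has taken for a name from the list of things; names that differ only in an ending like _2 or _b are one class to them, and where a whole thing is asked for, a point or a joint stands for the part that bears it (a point fixed in the world has none). Each returns a list of dicts, best first, with "confidence" (0 to 1); they miss things now and then, are a little off and sometimes report something else, mostly with a low value. They report only what shows in the picture. A call takes as long as a camera call.
- nets.recognise(camera, target): "point" ([column, row] in pixels, amid what is visible of it).
- nets.landmark_of(camera, target): "point" ([column, row] in pixels: a listed point, or the origin of a listed thing).
The state is a dict: "time": time; "joints": joint angles; "dq": joint speeds; "joint_efforts": joint torques, N m; "tcp_pos": TCP position; "tcp_rot": TCP orientation; "wrist_force": force on the tool from outside, world axes, zero at the start; "ft_torque": the same for the moment, N m; "opening": finger opening in m; "grip_force": force on a finger pad.
Only numpy, scipy, OpenCV 4.12 (cv2) and the standard library are available. Lean on these libraries where they do the work, as an engineer would, in place of code of your own. Each camera call takes 0.05 s, during which the arm holds its last target. There are 200 camera calls.

## Working session

There is one attempt and no reset: what is moved stays moved. The work goes in short steps, Python scripts to look and compute and a shell command to move; the robot and the scene stay as the last step left them, time stands still between calls to the robot, and variables do not carry over. Pictures are saved under pics/ and viewed, at most 14 in all, crops included, and the job is handed in when it is done.

```bash
ls; mkdir -p pics; cat > h.py <<'E'
import numpy as np, cv2
from rig import readout, viewer, arm, nets
from scipy.spatial.transform import Rotation as R
def cap(n,save=None):
    cal=viewer.get_calibration(n); p,d=viewer.capture(n)
    if save: cv2.imwrite('pics/'+save,p[:,:,::-1])
    return p,d,cal
def slopes(uv,c):
    uv=np.atleast_2d(np.asarray(uv,float))
    q=np.c_[(uv[:,0]-c['cx'])/c['fx'],(uv[:,1]-c['cy'])/c['fy']]; s=q.copy()
    for _ in range(20): s=q/(1+c['k1']*(s**2).sum(1,keepdims=True))
    return s
def world(uv,z,c):
    s=slopes(uv,c); T=np.linalg.inv(np.array(c['world_to_cam'])); z=np.atleast_1d(z)
    P=np.c_[s*z[:,None],z]; return P@T[:3,:3].T+T[:3,3]
def ray(uv,c):
    T=np.linalg.inv(np.array(c['world_to_cam'])); s=slopes(uv,c)[0]
    d=T[:3,:3]@np.r_[s,1]; return T[:3,3],d
def onz(uv,z,c):
    o,d=ray(uv,c); return o+d*(z-o[2])/d[2]
def tri(rays):
    A=np.zeros((3,3));b=np.zeros(3)
    for o,d in rays:
        d=d/np.linalg.norm(d);M=np.eye(3)-np.outer(d,d);A+=M;b+=M@o
    return np.linalg.solve(A,b)
def cloud(d,c):
    v,u=np.mgrid[0:480,0:640]; m=d>0
    return world(np.c_[u[m],v[m]],d[m],c),np.c_[u[m],v[m]]
def st():
    s=readout.sense(); q=s['tcp_rot']
    M=R.from_quat([q[1],q[2],q[3],q[0]]).as_matrix()
    return s,np.array(s['tcp_pos']),M
E
python3 - <<'E'
from h import *
np.set_printoptions(precision=3,suppress=True)
s,p,M=st();print(s['time'],p,M)
C={}
for n in('side','top'):
    C[n]=cap(n,n+'0.png'); print(n,np.linalg.inv(np.array(C[n][2]['world_to_cam'])),C[n][2]['fx'])
    for t in('rack','rack_stop','rack_foot','rack_handle','leg_bar','tray','crate','onion','cup','ramekin','tin_1'):
        print(t,[(np.round(r['point']).tolist(),round(r['confidence'],2)) for r in nets.landmark_of(n,t)][:7])
E
```

```text
pics
0.0 [0.235 0.524 0.188] [[-0.913  0.408 -0.001]
 [ 0.408  0.913 -0.002]
 [ 0.    -0.002 -1.   ]]
side [[ 0.999 -0.003  0.036  0.49 ]
 [-0.033 -0.491  0.871 -0.974]
 [ 0.015 -0.871 -0.491  0.576]
 [ 0.     0.     0.     1.   ]] 468.02236939500045
rack [([363.0, 267.0], 0.79)]
rack_stop [([360.0, 229.0], 0.89), ([364.0, 270.0], 0.44)]
rack_foot [([363.0, 234.0], 0.97)]
rack_handle [([373.0, 290.0], 0.69)]
leg_bar [([368.0, 253.0], 0.9), ([285.0, 286.0], 0.63)]
tray [([278.0, 261.0], 0.83)]
crate [([299.0, 199.0], 0.69)]
onion [([347.0, 220.0], 0.73)]
cup [([304.0, 381.0], 0.61)]
ramekin [([250.0, 376.0], 0.75)]
tin_1 [([280.0, 249.0], 0.92), ([283.0, 287.0], 0.86), ([277.0, 232.0], 0.85), ([285.0, 222.0], 0.82), ([365.0, 254.0], 0.49), ([279.0, 262.0], 0.45), ([344.0, 220.0], 0.45)]
top [[-0.006 -0.995  0.102  0.338]
 [-1.     0.008  0.023 -0.074]
 [-0.024 -0.102 -0.995  1.677]
 [ 0.     0.     0.     1.   ]] 620.6640145309734
rack [([329.0, 198.0], 0.77)]
rack_stop [([273.0, 192.0], 0.9)]
rack_foot [([276.0, 194.0], 0.76), ([332.0, 189.0], 0.51)]
rack_handle [([389.0, 194.0], 0.58)]
leg_bar [([330.0, 192.0], 0.64)]
tray [([318.0, 265.0], 0.72)]
crate [([188.0, 259.0], 0.98), ([270.0, 190.0], 0.33)]
onion [([244.0, 207.0], 0.88)]
cup [([453.0, 245.0], 0.77)]
ramekin [([449.0, 279.0], 0.86), ([332.0, 191.0], 0.47)]
tin_1 [([374.0, 262.0], 0.96), ([262.0, 266.0], 0.91), ([291.0, 267.0], 0.88), ([314.0, 268.0], 0.62)]
```

```bash
python3 -c "
import cv2
a=cv2.imread('pics/top0.png')[130:330,120:500];cv2.imwrite('pics/top0c.png',cv2.resize(a,None,fx=2,fy=2,interpolation=cv2.INTER_CUBIC))
a=cv2.imread('pics/side0.png')[140:440,190:450];cv2.imwrite('pics/side0c.png',cv2.resize(a,None,fx=2,fy=2,interpolation=cv2.INTER_CUBIC))"
```

```text
(no output)
```

View pics/top0c.png

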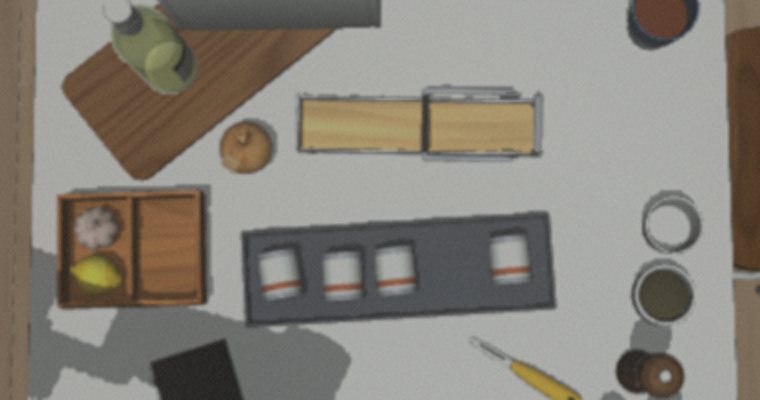

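View pics/side0c.png

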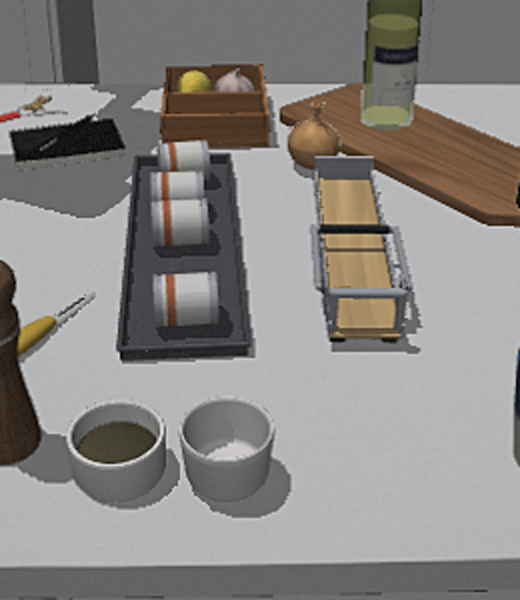

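```bash
python3 - <<'E'
from h import *
np.set_printoptions(precision=3,suppress=True)
D={n:cap(n) for n in('side','top')}
for t in('rack_stop','rack_foot','rack_handle','leg_bar','tray','crate','onion','cup','ramekin'):
    P=[];
    for n in D:
        r=nets.landmark_of(n,t)
        if r:P.append((n,r[0]['point'],r[0]['confidence']))
    if len(P)==2: print(t,tri([ray(p,D[n][2]) for n,p,_ in P]),[p[2] for p in P])
    for n,p,_ in P:
        d=D[n][1]; u,v=np.round(p).astype(int); z=np.median(d[v-1:v+2,u-1:u+2]); print('   ',n,world([p],z,D[n][2])[0])
# tins
for n in D:
    for r in nets.landmark_of(n,'tin_1'):
        u,v=np.round(r['point']).astype(int)
        print(n,u,v,round(r['confidence'],2),onz(r['point'],0.03,D[n][2]))
for n in D:
    P,uv=cloud(D[n][1],D[n][2]); np.save(n+'0.npy',P)
P=np.load('top0.npy')
# tins: points over tray z>0.035
m=(P[:,2]>.04)&(P[:,2]<.075)&(P[:,0]>.2)&(P[:,0]<.7)&(P[:,1]>-.4)&(P[:,1]<.4)
H=np.zeros((200,320),np.uint8); i=((P[m,0]-.2)/.0025).astype(int); j=((P[m,1]+.4)/.0025).astype(int); H[i.clip(0,199),j.clip(0,319)]=255
H=cv2.dilate(H,np.ones((2,2)))
k,L,S,c=cv2.connectedComponentsWithStats(H)
for a in range(1,k):
    if S[a,4]>60:
        q=P[m][L[i.clip(0,199),j.clip(0,319)]==a]; 
        r=cv2.minAreaRect(q[:,:2].astype(np.float32)); print(q.mean(0),np.percentile(q[:,2],95),r)
E
```

```text
rack_stop [0.622 0.067 0.025] [0.74, 0.71]
    side [0.624 0.076 0.02 ]
    top [0.623 0.068 0.017]
rack_foot [ 0.586  0.081 -0.465] [0.72, 0.6]
    side [ 0.483 -0.45   0.038]
    top [0.619 0.065 0.019]
rack_handle [ 0.612 -0.237  0.063] [0.79, 0.56]
    side [ 0.613 -0.241  0.066]
    top [ 0.61  -0.236  0.067]
leg_bar [ 0.621 -0.086  0.039] [0.6, 0.6]
    side [ 0.618 -0.093  0.043]
    top [ 0.62  -0.086  0.051]
tray [ 0.423 -0.052 -0.004] [0.93, 0.82]
    side [ 0.42  -0.062  0.002]
    top [ 0.424 -0.052  0.053]
crate [ 0.453  0.306 -0.003] [0.87, 0.91]
    side [0.459 0.209 0.041]
    top [0.448 0.298 0.029]
onion [0.59  0.151 0.003] [0.66, 0.61]
    side [0.583 0.118 0.019]
    top [0.585 0.142 0.068]
cup [ 0.476 -0.419  0.002] [0.72, 0.68]
    side [ 0.476 -0.449  0.033]
    top [ 0.476 -0.418  0.007]
ramekin [ 0.389 -0.404 -0.005] [0.94, 0.56]
    side [ 0.401 -0.44   0.033]
    top [ 0.383 -0.398  0.028]
side 281 234 0.91 [0.422 0.032 0.03 ]
side 282 286 0.88 [ 0.435 -0.192  0.03 ]
side 284 222 0.8 [0.425 0.094 0.03 ]
side 283 252 0.76 [ 0.43  -0.057  0.03 ]
top 262 263 0
[... 1837 characters left out ...]
(0.5897309184074402, 0.14914877712726593), (0.0671897828578949, 0.06746046990156174), 1.282323956489563)
[ 0.617 -0.137  0.048] 0.05487014882637076 ((0.6174673438072205, -0.15185514092445374), (0.1298348754644394, 0.0989951640367508), 89.46941375732422)
[ 0.613 -0.237  0.065] 0.07146159115898953 ((0.6136769652366638, -0.23760433495044708), (0.009508862160146236, 0.07388102263212204), 88.1861572265625)
[0.62  0.079 0.05 ] 0.059112673950723005 ((0.6234835982322693, 0.07885317504405975), (0.004921587649732828, 0.07299523055553436), 88.19145965576172)
[0.676 0.237 0.058] 0.07351970580974632 ((0.6773036122322083, 0.2409936487674713), (0.019176729023456573, 0.06391481310129166), 23.89073944091797)
```

```bash
cat >> h.py <<'E'
def go(x,y,z,yaw):
    """row from present pose to TCP (x,y,z) pointing down, tool y at world yaw deg"""
    s,p,M=st(); a=np.radians(yaw); ty=np.array([np.cos(a),np.sin(a),0]); tz=np.array([0,0,-1.]); T=np.c_[np.cross(ty,tz),ty,tz]
    rv=R.from_matrix(M.T@T).as_rotvec(degrees=True); d=M.T@(np.array([x,y,z])-p)*100
    print('row',np.round(rv,1).tolist(),np.round(d,2).tolist())
E
python3 -c "
from h import *
go(.6183,-.0897,.12,88.2)"
```

```text
row [0.0, 0.0, -22.3] [-60.1, -40.43, 6.85]
```

```bash
python3 -m handwheel '[[0,0,-10,-30,-20,0,5],[0,0,-22.3,-60.1,-40.4,0,5],[0,0,-22.3,-60.1,-40.4,0,5],[0,0,-22.3,-60.1,-40.4,0,5],[0,0,-22.3,-60.1,-40.4,0,5],[0,0,-22.3,-60.1,-40.4,0,5],[0,0,-22.3,-60.1,-40.4,0,5],[0,0,-22.3,-60.1,-40.4,0,5],[0,0,-22.3,-60.1,-40.4,0,5],[0,0,-22.3,-60.1,-40.4,0,5],[0,0,-22.3,-60.1,-40.4,0,5],[0,0,-22.3,-60.1,-40.4,0,5],[0,0,-22.3,-60.1,-40.4,0,5],[0,0,-22.3,-60.1,-40.4,6.8,5],[0,0,-22.3,-60.1,-40.4,6.8,5]]' 10
python3 - <<'E'
from h import *
go(.6183,-.0897,.027,88.2)
D=cap('wrist','w1.png')
print(np.linalg.inv(np.array(D[2]['world_to_cam'])).round(3))
for t in('leg_bar','rack_handle','rack_stop'):
    for r in nets.landmark_of('wrist',t)[:1]:print(t,r,onz(r['point'],{'leg_bar':.045,'rack_handle':.062,'rack_stop':.02}[t],D[2]))
E
```

```text
time: 4.18
tcp_pos: [0.6143, -0.0878, 0.1165]
tcp_rot: [-0.005, 0.015, 1.0, 0.001]
wrist_force: [-0.2, -0.8, 1.0]
opening: 0.0501
grip_force: 0.0
row [0.1, -0.6, 0.0] [-0.5, -0.19, 8.95]
[[ 0.031  0.973  0.229  0.549]
 [ 1.    -0.03  -0.004 -0.087]
 [ 0.003  0.229 -0.973  0.313]
 [ 0.     0.     0.     1.   ]]
leg_bar {'point': [325.0, 242.0], 'confidence': 0.96} [ 0.61742599 -0.08917859  0.045     ]
rack_handle {'point': [102.1, 249.8], 'confidence': 0.89} [ 0.61383129 -0.23660511  0.062     ]
rack_stop {'point': [541.2, 233.1], 'confidence': 0.74} [0.62204905 0.0764757  0.02      ]
```

View pics/w1.png

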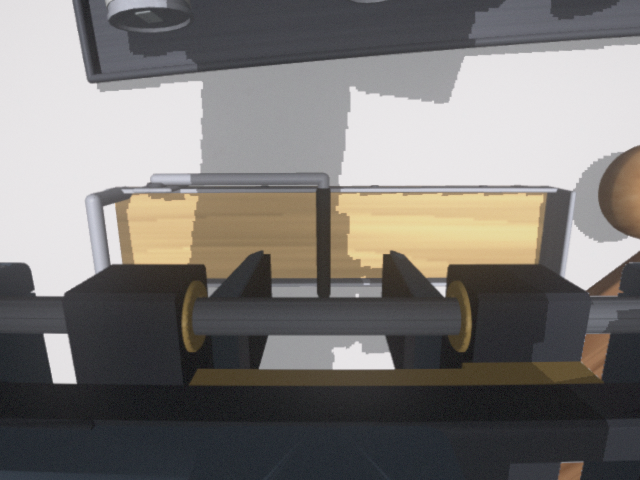

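```bash
python3 -m handwheel '[[0,-0.6,0,-0.3,-0.2,5,5],[0,-0.6,0,-0.3,-0.2,8.9,5],[0,-0.6,0,-0.3,-0.2,8.9,5],[0,-0.6,0,-0.3,-0.2,8.9,0.8],[0,-0.6,0,-0.3,-0.2,8.9,0.5],[0,-0.6,0,-0.3,-0.2,8.9,0.5],[0,-0.6,0,-0.3,-0.2,8.9,0.5],[0,-0.6,0,-0.3,-0.2,8.9,0.5]]' 12
```

```text
time: 5.38
tcp_pos: [0.6214, -0.0915, 0.0317]
tcp_rot: [0.005, 0.016, 1.0, -0.0]
wrist_force: [0.4, 0.2, -0.5]
opening: 0.0056
grip_force: 0.0
```

```bash
python3 - <<'E'
from h import *
D=cap('wrist','w2.png'); print(st()[0]['opening'],st()[1],st()[0]['grip_force'])
D=cap('side','s2.png')
cv2.imwrite('pics/s2c.png',cv2.resize(D[0][180:330,250:450,::-1],None,fx=3,fy=3))
E
```

```text
0.005300670271628154 [ 0.62136073 -0.09149884  0.03160804] 0.0
```

View pics/w2.png

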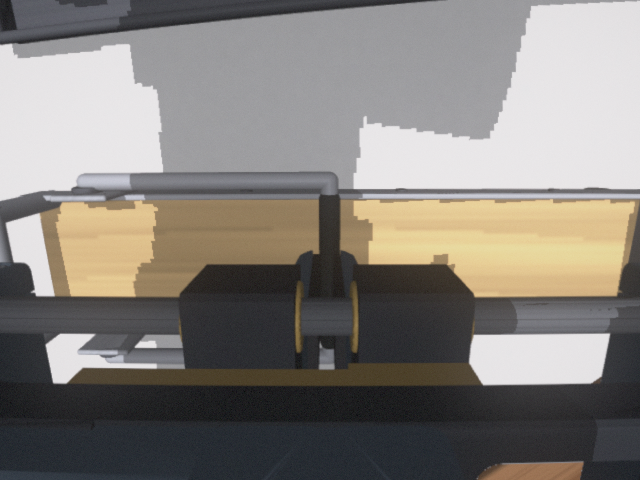

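```bash
python3 -m handwheel '[[0,0,0,0,0,0,0],[0,0,0,0,0,0,0],[0,0,0,0,0,0,0]]' 12
```

```text
time: 5.85
tcp_pos: [0.6214, -0.0915, 0.0315]
tcp_rot: [0.005, 0.016, 1.0, -0.0]
wrist_force: [0.1, 0.2, 0.5]
opening: 0.0005
grip_force: 0.0
```

View pics/s2c.png

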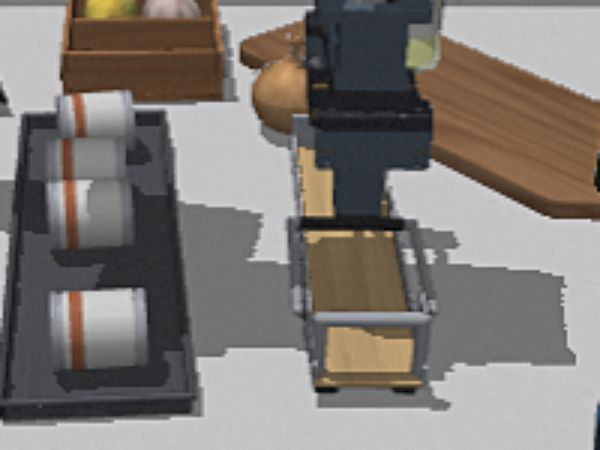

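```bash
python3 - <<'E'
from h import *
np.set_printoptions(precision=3,suppress=True)
D=cap('wrist','w3.png'); d=D[1]
cv2.imwrite('pics/w3c.png',cv2.resize(D[0][170:400,200:460,::-1],None,fx=3,fy=2.6))
for r in(200,230,255,270,290):
    for c in(300,315,325,330,335,350): print(r,c,world([[c,r]],d[r,c],D[2])[0] if d[r,c]>0 else 0)
E
```

```text
200 300 [ 0.586 -0.105  0.021]
200 315 [ 0.586 -0.097  0.02 ]
200 325 [ 0.581 -0.091  0.05 ]
200 330 [ 0.581 -0.089  0.05 ]
200 335 [ 0.582 -0.087  0.049]
200 350 [ 0.587 -0.079  0.02 ]
230 300 [ 0.602 -0.106  0.02 ]
230 315 [ 0.602 -0.098  0.021]
230 325 [ 0.595 -0.092  0.051]
230 330 [ 0.596 -0.09   0.049]
230 335 [ 0.595 -0.087  0.05 ]
230 350 [ 0.603 -0.079  0.019]
255 300 [ 0.617 -0.106  0.019]
255 315 [ 0.603 -0.096  0.064]
255 325 [ 0.604 -0.092  0.06 ]
255 330 [ 0.605 -0.09   0.058]
255 335 [ 0.603 -0.088  0.064]
255 350 [ 0.617 -0.079  0.02 ]
270 300 [ 0.581 -0.097  0.144]
270 315 [ 0.602 -0.096  0.085]
270 325 [ 0.604 -0.092  0.079]
270 330 [ 0.604 -0.09   0.08 ]
270 335 [ 0.604 -0.088  0.079]
270 350 [ 0.582 -0.086  0.144]
290 300 [ 0.581 -0.096  0.157]
290 315 [ 0.603 -0.095  0.103]
290 325 [ 0.604 -0.092  0.1  ]
290 330 [ 0.604 -0.09   0.1  ]
290 335 [ 0.604 -0.089  0.1  ]
290 350 [ 0.582 -0.086  0.155]
```

View pics/w3c.png

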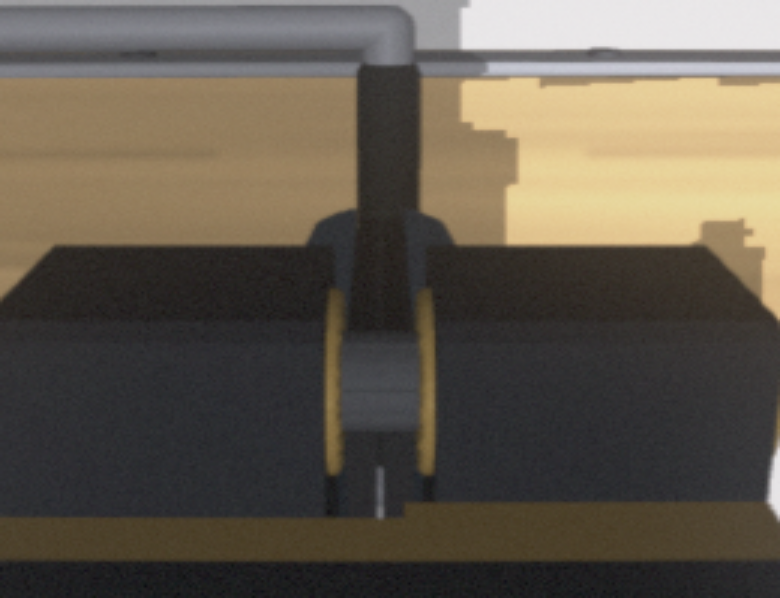

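```bash
cat >> h.py <<'E'
def pix(P,c):
    T=np.array(c['world_to_cam']); q=T[:3,:3]@np.asarray(P)+T[:3,3]; s=q[:2]/q[2]; s=s*(1+c['k1']*(s@s))
    return np.array([s[0]*c['fx']+c['cx'],s[1]*c['fy']+c['cy']])
E
python3 - <<'E'
from h import *
np.set_printoptions(precision=3,suppress=True)
for n in('wrist','side'):
    p,d,c=cap(n); s,t,M=st()
    for dx in(-.016,0):
        for dz in(0,.02,.04): 
            q=pix(t+[dx,0,dz],c); print(n,dx,dz,q)
    if n=='side':
        u=int(round(q[0]))
        print([(v,world([[u,v]],d[v,u],c)[0]) for v in range(238,262,2)])
print(s['joint_efforts'],s['wrist_force'])
E
```

```text
wrist -0.016 0 [326.499 240.644]
wrist -0.016 0.02 [326.597 252.139]
wrist -0.016 0.04 [326.717 266.344]
wrist 0 0 [327.454 270.332]
wrist 0 0.02 [327.648 284.635]
wrist 0 0.04 [327.886 302.218]
side -0.016 0 [361.302 259.196]
side -0.016 0.02 [361.772 251.457]
side -0.016 0.04 [362.25  243.567]
side 0 0 [368.467 259.158]
side 0 0.02 [369.006 251.424]
side 0 0.04 [369.553 243.54 ]
[(238, array([ 0.62 , -0.101,  0.091])), (240, array([ 0.621, -0.1  ,  0.085])), (242, array([ 0.621, -0.101,  0.081])), (244, array([ 0.621, -0.104,  0.077])), (246, array([ 0.621, -0.101,  0.071])), (248, array([ 0.622, -0.1  ,  0.065])), (250, array([ 0.622, -0.099,  0.059])), (252, array([ 0.624, -0.089,  0.049])), (254, array([ 0.624, -0.092,  0.045])), (256, array([ 0.624, -0.094,  0.041])), (258, array([ 0.628, -0.066,  0.019])), (260, array([ 0.628, -0.073,  0.018]))]
[ -0.001 -48.298 -19.542  -0.033   0.028  -0.   ] [ 0.107 -0.301  0.708]
```

```bash
python3 -m handwheel '[[0,0,0,0,0,-5,0],[0,0,0,0,0,-5,0],[0,0,0,0,0,-5,0],[0,0,0,0,0,-5,0]]' 12
python3 - <<'E'
from h import *
np.set_printoptions(precision=3,suppress=True)
p,d,c=cap('side'); s,t,M=st(); print(t)
cv2.imwrite('pics/s4c.png',cv2.resize(p[180:300,310:430,::-1],None,fx=5,fy=5))
P,uv=cloud(d,c)
m=(abs(P[:,0]-t[0])<.02)&(abs(P[:,1]-t[1])<.03)&(P[:,2]>.055)&(P[:,2]<.2)
Q=P[m]; 
for z in np.arange(.055,.12,.005):
    k=(Q[:,2]>=z)&(Q[:,2]<z+.005)
    if k.any(): print(round(z,3),k.sum(),Q[k].min(0),Q[k].max(0))
E
```

```text
time: 6.5
tcp_pos: [0.6199, -0.0913, 0.0803]
tcp_rot: [0.004, 0.016, 1.0, 0.0]
wrist_force: [-0.6, 0.0, -0.1]
opening: 0.0005
grip_force: 0.0
[ 0.62  -0.091  0.08 ]
0.1 1 [ 0.605 -0.095  0.105] [ 0.605 -0.095  0.105]
0.105 26 [ 0.602 -0.1    0.105] [ 0.636 -0.096  0.11 ]
0.11 35 [ 0.602 -0.103  0.11 ] [ 0.636 -0.098  0.115]
0.115 33 [ 0.601 -0.104  0.115] [ 0.636 -0.098  0.12 ]
```

View pics/s4c.png

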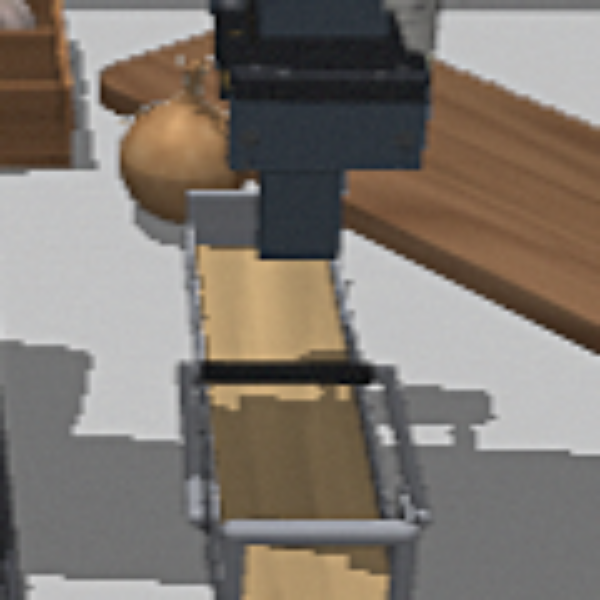

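```bash
python3 -m handwheel '[[0,0,0,0,0,0,7],[0,0,0,0,0,0,7],[0,0,0,0,0,0,7],[0,0,0,0,0,0,7],[0,0,0,0,0,0,7]]' 12
python3 - <<'E'
from h import *
np.set_printoptions(precision=3,suppress=True)
p,d,c=cap('side','s5.png'); s,t,M=st(); print(t)
P,uv=cloud(d,c)
m=(abs(P[:,0]-t[0])<.03)&(abs(P[:,1]-t[1])<.07)&(P[:,2]>.072)&(P[:,2]<.2)
Q=P[m]; 
for z in np.arange(.055,.12,.005):
    k=(Q[:,2]>=z)&(Q[:,2]<z+.005)
    if k.any(): print(round(z,3),k.sum(),Q[k].min(0),Q[k].max(0))
E
```

```text
time: 7.18
tcp_pos: [0.6208, -0.0915, 0.0816]
tcp_rot: [0.005, 0.016, 1.0, -0.0]
wrist_force: [0.3, -0.7, -0.2]
opening: 0.0478
grip_force: 0.0
[ 0.621 -0.091  0.082]
0.105 28 [ 0.602 -0.124  0.105] [ 0.636 -0.062  0.11 ]
0.11 37 [ 0.602 -0.126  0.11 ] [ 0.635 -0.061  0.115]
0.115 39 [ 0.601 -0.126  0.115] [ 0.635 -0.059  0.12 ]
```

```bash
python3 -m handwheel '[[0,0,0,0,0.15,3,5],[0,0,0,0,0.15,5,5],[0,0,0,0,0.15,6,5],[0,0,0,0,0.15,7.2,5],[0,0,0,0,0.15,7.2,5],[0,0,0,0,0.15,7.2,0],[0,0,0,0,0.15,7.2,0],[0,0,0,0,0.15,7.2,0],[0,0,0,0,0.15,7.2,0],[0,0,0,0,0.15,7.2,0],[0,0,0,0,0.15,7.2,0],[0,0,0,0,0.15,7.2,0]]' 12
```

```text
time: 8.72
tcp_pos: [0.6217, -0.0901, 0.0097]
tcp_rot: [0.005, 0.016, 1.0, -0.0]
wrist_force: [-0.3, -0.9, 1.7]
opening: 0.0093
grip_force: 12.0
```

```bash
python3 -m handwheel '[[0,0,0,0,-0.1,-1.5,0],[0,0,0,0,-0.39,-2.92,0],[0,0,0,0,-0.85,-4.3,0],[0,0,0,0,-1.51,-5.65,0],[0,0,0,0,-3.31,-7.99,0],[0,0,0,0,-5.65,-9.79,0],[0,0,0,0,-8.38,-10.91,0],[0,0,0,0,-11.3,-11.3,0],[0,0,0,0,-14.22,-10.91,0],[0,0,0,0,-16.95,-9.79,0],[0,0,0,0,-19.29,-7.99,0],[0,0,0,0,-21.09,-5.65,0],[0,0,0,0,-22.21,-2.92,0],[0,0,0,0,-22.5,-1.0,0],[0,0,0,0,-22.5,0.9,0],[0,0,0,0,-22.5,0.9,0]]' 12
python3 - <<'E'
from h import *
p,d,c=cap('side'); print(st()[1])
cv2.imwrite('pics/s6c.png',cv2.resize(p[160:360,290:490,::-1],None,fx=3,fy=3))
E
```

```text
time: 10.72
tcp_pos: [0.6136, -0.3147, -0.0013]
tcp_rot: [0.004, 0.016, 1.0, 0.0]
wrist_force: [-2.2, -3.2, -1.2]
opening: 0.0096
grip_force: 12.0
[ 6.14090654e-01 -3.14667737e-01 -1.30426476e-04]
```

View pics/s6c.png

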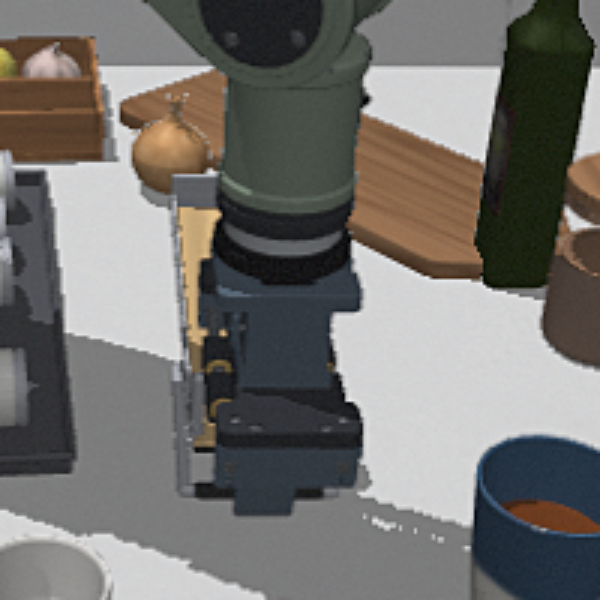

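```bash
python3 -m handwheel '[[0,0,0,0,0,0,3],[0,0,0,0,0,0,3],[0,0,0,0,0,0,3],[0,0,0,0,0,-5,4],[0,0,0,0,0,-11,4],[0,0,0,0,3.8,-11,4],[0,0,0,0,7.7,-11,4],[0,0,0,0,7.7,-11,4]]' 12
python3 - <<'E'
from h import *
go(.6135,-.237,.023,88.2)
D=cap('wrist')
print([onz(r['point'],.062,D[2]) for r in nets.landmark_of('wrist','rack_handle')[:1]])
p,d,c=cap('top')
P,_=cloud(d,c)
m=(P[:,2]>.0)&(P[:,2]<.03)&(abs(P[:,0]-.612)<.05)&(P[:,1]<-.255)&(P[:,1]>-.36)
print(P[m&(P[:,2]>.004)].round(3)[::12])
E
```

```text
time: 11.78
tcp_pos: [0.616, -0.2352, 0.1112]
tcp_rot: [0.005, 0.014, 1.0, 0.0]
wrist_force: [0.5, -0.9, -0.2]
opening: 0.0398
grip_force: 0.0
row [0.1, 0.6, 0.2] [0.34, -0.2, 8.82]
[array([ 0.61442786, -0.23787721,  0.062     ])]
[[ 0.617 -0.255  0.01 ]
 [ 0.609 -0.307  0.006]
 [ 0.603 -0.309  0.01 ]
 [ 0.597 -0.303  0.01 ]
 [ 0.592 -0.357  0.007]
 [ 0.584 -0.276  0.007]
 [ 0.578 -0.351  0.007]]
```

```bash
python3 -m handwheel '[[0,0.6,0,0.2,-0.2,4,4],[0,0.6,0,0.2,-0.2,7,4],[0,0.6,0,0.2,-0.2,8.8,4],[0,0.6,0,0.2,-0.2,8.8,4],[0,0.6,0,0.2,-0.2,8.8,0],[0,0.6,0,0.2,-0.2,8.8,0],[0,0.6,0,0.2,-0.2,8.8,0],[0,0.6,0,0.2,-0.2,8.8,0],[0,0.6,0,0.2,-0.2,8.8,0],[0,0.6,0,0.2,-0.2,8.8,0],[0,0.6,0,0.2,-0.2,8.8,0]]' 35
```

```text
time: 13.3
tcp_pos: [0.6153, -0.2383, 0.0235]
tcp_rot: [0.001, 0.016, 1.0, 0.001]
wrist_force: [-0.4, 4.8, 4.3]
opening: 0.0092
grip_force: 35.0
```

```bash
python3 -m handwheel '[[0,0,0,0,0.3,-1.3,0],[0,0,0,0,0.59,-2.6,0],[0,0,0,0,1.0,-3.9,0],[0,0,0,0,1.4,-5.1,0],[0,0,0,0,1.9,-6.35,0],[0,0,0,0,2.42,-7.6,0],[0,0,0,0,3.0,-8.75,0],[0,0,0,0,3.66,-9.93,0],[0,0,0,0,4.2,-10.84,0],[0,0,0,0,4.2,-10.84,0],[0,0,0,0,4.2,-10.84,0],[0,0,0,0,4.2,-10.84,0],[0,0,0,0,4.2,-10.84,0],[0,0,0,0,4.2,-10.84,0],[0,0,0,0,4.2,-10.84,0],[0,0,0,0,4.2,-10.84,0]]' 35
python3 - <<'E'
from h import *
p,d,c=cap('side')
cv2.imwrite('pics/s7c.png',cv2.resize(p[160:360,270:470,::-1],None,fx=3,fy=3))
E
```

```text
time: 15.3
tcp_pos: [0.6162, -0.1981, 0.131]
tcp_rot: [0.0, 0.016, 1.0, -0.0]
wrist_force: [0.0, -2.5, -4.0]
opening: 0.0093
grip_force: 35.0
```

View pics/s7c.png

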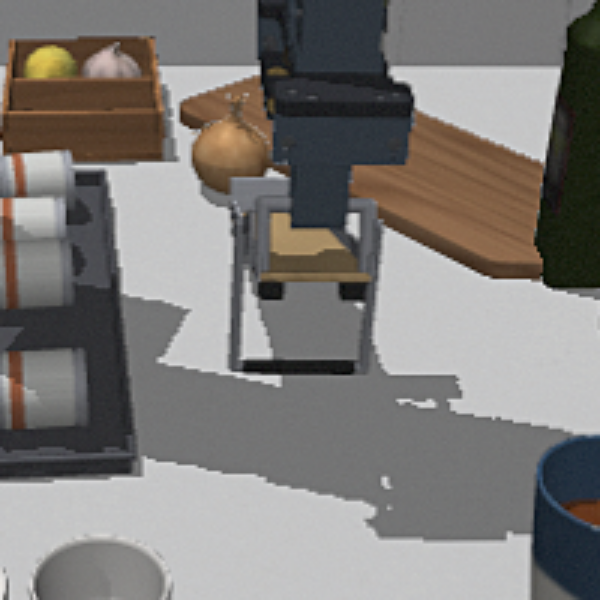

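```bash
python3 -m handwheel '[[0,0,0,0,-0.3,0.5,0],[0,0,0,0,-0.55,0.9,0],[0,0,0,0,-0.8,1.4,0],[0,0,0,0,-1.1,1.9,0],[0,0,0,0,-1.3,2.3,0],[0,0,0,0,-1.45,2.6,0],[0,0,0,0,-1.56,2.8,0],[0,0,0,0,-1.65,2.95,0],[0,0,0,0,-1.65,2.95,0]]' 35
```

```text
time: 16.48
tcp_pos: [0.6168, -0.2142, 0.1063]
tcp_rot: [0.002, 0.016, 1.0, -0.0]
wrist_force: [-4.1, 0.7, 17.2]
opening: 0.0092
grip_force: 35.0
```

```bash
python3 -m handwheel '[[0,0,0,0,0,-0.3,0],[0,0,0,0,0,-0.45,0],[0,0,0,0,0,-0.45,3],[0,0,0,0,0,-0.45,3],[0,0,0,0,0,-0.45,3],[0,0,0,0,0,-0.45,3],[0,0,0,0,0,-4,4],[0,0,0,0,0,-10,6],[0,0,0,0,0,-10,6]]' 12
python3 - <<'E'
from h import *
np.set_printoptions(precision=3,suppress=True)
p,d,c=cap('side')
for t in('rack_stop','rack_handle'):
  pt={}
  for n in('side','top'):
    if n=='top' or t=='rack_stop': cc=cap(n)[2]
    r=nets.landmark_of(n,t)
    if r: pt[n]=ray(r[0]['point'],viewer.get_calibration(n))
  if len(pt)==2: print(t,tri(list(pt.values())))
p,d,c=cap('top'); P,_=cloud(d,c)
m=(abs(P[:,0]-.62)<.02)&(P[:,1]>-.25)&(P[:,1]<.09)
Q=P[m]
for y in np.arange(-.25,.09,.02):
    k=(Q[:,1]>=y)&(Q[:,1]<y+.02); print(round(y+.01,3),np.median(Q[k,2]).round(4) if k.any() else None)
E
```

```text
time: 17.6
tcp_pos: [0.6185, -0.2154, 0.2073]
tcp_rot: [0.005, 0.016, 1.0, -0.002]
wrist_force: [0.5, -0.3, -0.0]
opening: 0.0573
grip_force: 0.0
rack_stop [0.618 0.075 0.021]
rack_handle [ 0.601 -0.218  0.163]
-0.24 0.5968
-0.22 0.5977
-0.2 0.5973
-0.18 0.5921
-0.16 0.6064
-0.14 0.3455
-0.12 0.0731
-0.1 0.0667
-0.08 0.0607
-0.06 0.055
-0.04 0.0495
-0.02 0.043
-0.0 0.0369
0.02 0.0313
0.04 0.0262
0.06 0.02
0.08 0.0254
```

```bash
python3 - <<'E'
from h import *
go(.420,.1035,.10,9.5)
p,d,c=cap('top','t8.png'); 
hsv=cv2.cvtColor(p,cv2.COLOR_RGB2HSV); 
P,uv=cloud(d,c); hh=hsv[uv[:,1],uv[:,0]]
for y in np.arange(-.1,.07,.02):
    fl=.0731-.295*(P[:,1]+.12)
    m=(abs(P[:,1]-y)<.006)&(abs(P[:,0]-.62)<.06)&(P[:,2]>fl+.006)&(P[:,2]<fl+.02)
    x=P[m,0]
    a=x[x<.61]; b=x[x>.63]; print(round(y,2),np.median(a) if len(a) else 0,np.median(b) if len(b) else 0,len(a),len(b))
E
```

```text
row [-0.0, -0.1, 78.7] [20.5, 31.13, 10.09]
-0.1 0.5824222027115794 0.6539065612747651 8 7
-0.08 0.5829947505258259 0.6536251786164722 9 7
-0.06 0.5848938416316471 0.6528087856457045 12 9
-0.04 0.5834067344534761 0.6550132817204732 5 8
-0.02 0.58486094952256 0.6558740163874988 6 9
0.0 0.5860813712921122 0.6552160011209169 8 5
0.02 0.5859139069305609 0.6560104005538123 11 10
0.04 0.5880880074496246 0.6565429283575959 9 9
0.06 0.5866021034500779 0.6567971191295986 7 11
```

```bash
python3 -m handwheel '[[0,0,10,5,6,0,8.5],[0,0,20,10,12,0,8.5],[0,0,30,15,18,0,8.5],[0,0,40,20.5,25,0,8.5],[0,0,50,20.5,31.1,0,8.5],[0,0,60,20.5,31.1,0,8.5],[0,0,70,20.5,31.1,0,8.5],[0,0,78.7,20.5,31.1,5,8.5],[0,0,78.7,20.5,31.1,10,8.5],[0,0,78.7,20.5,31.1,10,8.5],[0,0,78.7,20.5,31.1,10,8.5]]' 20
python3 -c "
from h import *
go(.420,.1035,0.000,9.5)
p,d,c=cap('wrist','w9.png');print(pix([.42,.1032,.06],c))
P,uv=cloud(d,c)
for y0 in(.1032,.02):
  m=(P[:,2]>.045)&(P[:,2]<.066)&(abs(P[:,0]-.42)<.05)&(abs(P[:,1]-y0)<.04)
  print(P[m].mean(0),m.sum(),cv2.minAreaRect(P[m][:,:2].astype(np.float32)) if m.any() else 0)
"
```

```text
time: 19.48
tcp_pos: [0.4219, 0.1032, 0.1029]
tcp_rot: [0.001, 0.646, 0.763, 0.001]
wrist_force: [0.7, -0.7, 0.4]
opening: 0.0852
grip_force: 0.0
row [0.2, -0.0, -0.0] [0.06, -0.21, 10.29]
[324.12146527 245.80177462]
[0.41827886 0.10573114 0.05283211] 6046 ((0.41854119300842285, 0.10381811857223511), (0.062387172132730484, 0.04433409497141838), 10.082807540893555)
[0.41485881 0.02328817 0.05415071] 3216 ((0.41632717847824097, 0.017856035381555557), (0.06435280293226242, 0.03552594780921936), 7.453617095947266)
```

View pics/w9.png

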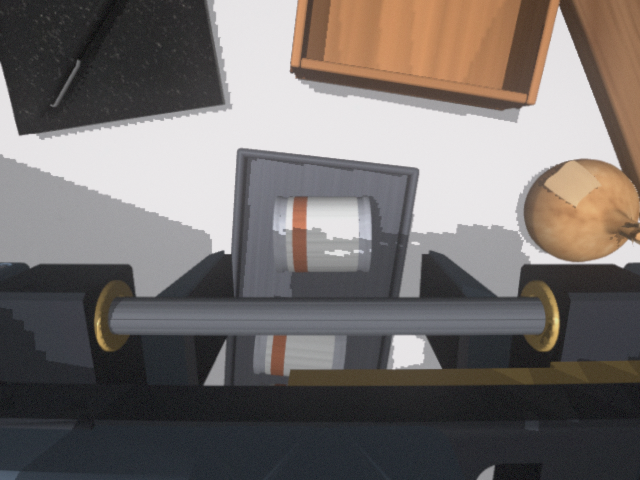

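```bash
python3 -m handwheel '[[0,0,0,0,-0.3,4,8],[0,0,0,0,-0.3,8,8],[0,0,0,0,-0.3,10.2,8],[0,0,0,0,-0.3,10.2,8],[0,0,0,0,-0.3,10.2,5],[0,0,0,0,-0.3,10.2,5],[0,0,0,0,-0.3,10.2,5],[0,0,0,0,-0.3,10.2,5],[0,0,0,0,-0.3,10.2,5]]' 20
```

```text
time: 20.65
tcp_pos: [0.4189, 0.1027, 0.0008]
tcp_rot: [0.001, 0.646, 0.763, 0.001]
wrist_force: [-0.7, -0.2, 7.0]
opening: 0.0621
grip_force: 20.0
```

```bash
python3 -m handwheel '[[0,0,0,0,0,-2,5],[0,0,0,0,0,-6,5],[0,0,0,0,0,-10,5],[0,0,0,0,0,-12,5],[0,0,0,0,0,-12,5]]' 20
python3 -c "
from h import *
go(.6217,.035,0.12,-1.5);go(.6217,.035,0.028,-1.5)"
```

```text
time: 21.28
tcp_pos: [0.4185, 0.1027, 0.1209]
tcp_rot: [0.001, 0.646, 0.763, 0.002]
wrist_force: [-0.6, -0.3, -1.7]
opening: 0.0619
grip_force: 20.0
row [0.2, -0.0, 11.0] [-10.02, 18.93, 0.16]
row [0.2, -0.0, 11.0] [-10.03, 18.89, 9.36]
```

```bash
python3 -m handwheel '[[0,0,5,-3,6,0,5],[0,0,11,-6.5,12,0,5],[0,0,11,-10,18,0,5],[0,0,11,-10,18.9,0,5],[0,0,11,-10,18.9,0,5],[0,0,11,-10,18.9,4,5],[0,0,11,-10,18.9,7,5],[0,0,11,-10,18.9,8.6,5],[0,0,11,-10,18.9,8.6,5],[0,0,11,-10,18.9,8.6,5]]' 20
python3 - <<'E'
from h import *
go(.6217,.035,.028,-1.5)
p,d,c=cap('wrist','w10.png')
E
```

```text
time: 22.52
tcp_pos: [0.6196, 0.0354, 0.0337]
tcp_rot: [-0.0, 0.716, 0.698, -0.0]
wrist_force: [-1.0, 1.2, -0.3]
opening: 0.0635
grip_force: 19.7
row [-0.0, -0.0, 0.0] [-0.04, 0.21, 0.56]
```

View pics/w10.png

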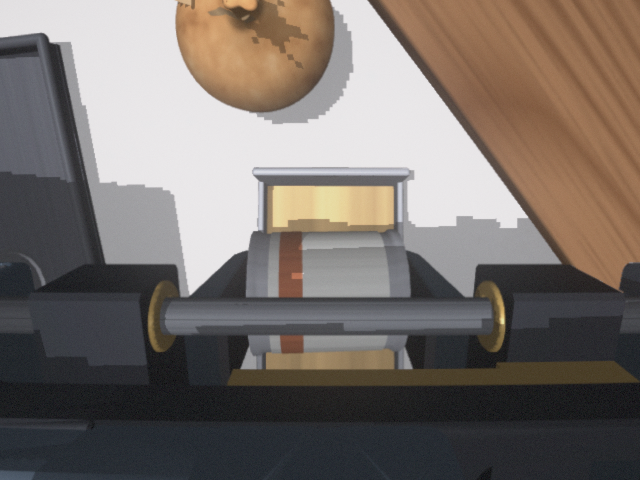

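```bash
python3 -m handwheel '[[0,0,0,0,0.25,0,5],[0,0,0,0,0.25,0.3,5],[0,0,0,0,0.25,0.5,5],[0,0,0,0,0.25,0.5,5],[0,0,0,0,0.25,0.5,7.2],[0,0,0,0,0.25,0.5,7.2],[0,0,0,0,0.25,0.5,7.2],[0,0,0,0,0.25,0.5,7.4],[0,0,0,0,0.25,-3,7.6],[0,0,0,0,0.25,-8,8],[0,0,0,0,0.25,-8,8]]' 20
python3 - <<'E'
from h import *
np.set_printoptions(precision=3,suppress=True)
go(.4175,.0198,.10,4.5)
p,d,c=cap('wrist','w11.png')
P,uv=cloud(d,c)
m=(P[:,2]>.06)&(P[:,2]<.09)&(abs(P[:,0]-.622)<.05)&(abs(P[:,1]-.06)<.05)
print(P[m].mean(0),P[m].max(0),m.sum(),cv2.minAreaRect(P[m][:,:2].astype(np.float32)) if m.any() else 0)
E
```

```text
time: 23.95
tcp_pos: [0.6261, 0.0351, 0.1181]
tcp_rot: [0.003, 0.716, 0.698, 0.004]
wrist_force: [-0.0, -0.2, -0.5]
opening: 0.0799
grip_force: 0.0
row [0.6, -0.0, -6.0] [-2.08, -20.83, 1.61]
[0.623 0.06  0.071] [0.655 0.082 0.077] 7155 ((0.6230767369270325, 0.05811881646513939), (0.04846406728029251, 0.06230052933096886), 88.2809066772461)
```

View pics/w11.png

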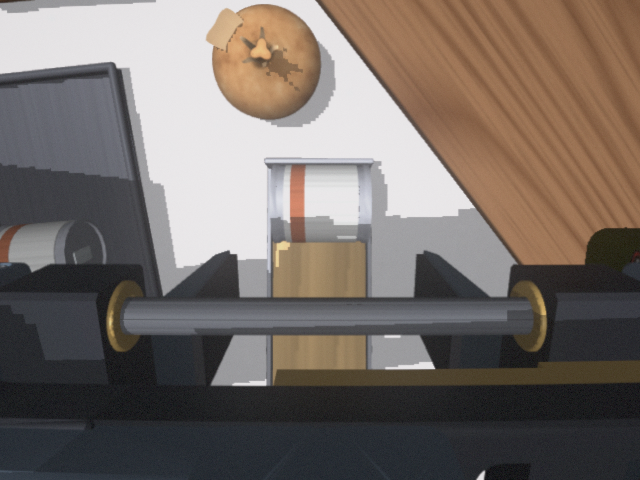

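```bash
cat > tin.py <<'E'
from h import *
import sys
np.set_printoptions(precision=4,suppress=True)
x0,y0=map(float,sys.argv[1:3]); zl,zh=map(float,(sys.argv[3:] or (.045,.066)))
p,d,c=cap('wrist'); P,uv=cloud(d,c)
m=(P[:,2]>zl)&(P[:,2]<zh)&(abs(P[:,0]-x0)<.045)&(abs(P[:,1]-y0)<.033)
print(m.sum(),P[m].max(0),cv2.minAreaRect(P[m][:,:2].astype(np.float32)) if m.any() else 0)
print(st()[1])
E
python3 -m handwheel '[[0.5,0,-3,-1,-6,0,8],[0.5,0,-6,-2.1,-12,0,8],[0.5,0,-6,-2.1,-18,0,8],[0.5,0,-6,-2.1,-20.8,0,8],[0.5,0,-6,-2.1,-20.8,1,8],[0.5,0,-6,-2.1,-20.8,1,8]]' 20
python3 tin.py .4174 .020; python3 -c "
from h import *
go(.4174,.020,.0005,4)"
```

```text
time: 24.75
tcp_pos: [0.4147, 0.0194, 0.1023]
tcp_rot: [-0.004, 0.679, 0.734, -0.004]
wrist_force: [-0.6, 0.7, -0.9]
opening: 0.0802
grip_force: 0.0
6066 [0.4483 0.0443 0.0584] ((0.4162353575229645, 0.020698050037026405), (0.06206543371081352, 0.04476788640022278), 3.233668565750122)
[0.4154 0.0194 0.1027]
row [-0.5, -0.0, 0.5] [0.04, 0.3, 10.22]
```

```bash
python3 -m handwheel '[[-0.5,0,0.5,0.1,0.15,4,8],[-0.5,0,0.5,0.1,0.15,8,8],[-0.5,0,0.5,0.1,0.15,10.1,8],[-0.5,0,0.5,0.1,0.15,10.2,8],[-0.5,0,0.5,0.1,0.15,10.2,5],[-0.5,0,0.5,0.1,0.15,10.2,5],[-0.5,0,0.5,0.1,0.15,10.2,5],[-0.5,0,0.5,0.1,0.15,10.2,5],[-0.5,0,0.5,0.1,0.15,10.2,5],[-0.5,0,0.5,0.1,0.15,7,5],[-0.5,0,0.5,0.1,0.15,2,5],[-0.5,0,0.5,0.1,0.15,-2,5],[-0.5,0,0.5,0.1,0.15,-2,5]]' 25
python3 -c "
from h import *
go(.621,-.020,0.12,-1.5);go(.621,-.020,0.0455,-1.5)"
```

```text
time: 26.42
tcp_pos: [0.4177, 0.0206, 0.1257]
tcp_rot: [0.002, 0.682, 0.731, 0.002]
wrist_force: [1.6, -0.5, -2.2]
opening: 0.0619
grip_force: 25.0
row [0.3, -0.0, 5.5] [-5.46, 19.99, 0.69]
row [0.3, -0.0, 5.5] [-5.46, 19.95, 8.14]
```

```bash
python3 -m handwheel '[[0,0,3,-1.5,6,0,5],[0,0,5.5,-3,12,0,5],[0,0,5.5,-5.4,18,0,5],[0,0,5.5,-5.4,19.9,0,5],[0,0,5.5,-5.4,19.9,0,5],[0,0,5.5,-5.4,19.9,4,5],[0,0,5.5,-5.4,19.9,7,5],[0,0,5.5,-5.4,19.9,7.9,5],[0,0,5.5,-5.4,19.9,7.9,5],[0,0,5.5,-5.4,19.9,7.9,5]]' 25
python3 -c "
from h import *
go(.6204,-.020,0.0445,-1.5)"
```

```text
time: 27.68
tcp_pos: [0.6181, -0.0185, 0.0462]
tcp_rot: [0.0, 0.716, 0.698, 0.001]
wrist_force: [0.9, 1.7, 9.2]
opening: 0.0653
grip_force: 24.9
row [0.1, -0.1, -0.0] [-0.14, 0.23, 0.17]
```

```bash
python3 - <<'E'
from h import *
np.set_printoptions(precision=4,suppress=True)
p,d,c=cap('wrist','w12.png'); P,uv=cloud(d,c); print(st()[1],st()[0]['opening'],st()[0]['wrist_force'])
m=(P[:,2]>.08)&(P[:,2]<.11)&(abs(P[:,0]-.62)<.045)&(abs(P[:,1]+.01)<.033)
Q=P[m];print(len(Q),Q.max(0),Q.min(0),cv2.minAreaRect(Q[:,:2].astype(np.float32)))
for x in np.arange(.585,.66,.008):
    k=abs(Q[:,0]-x)<.004
    if k.any(): print(round(x,3),np.percentile(Q[k,2],98),Q[k,1].max(),Q[k,1].min())
E
```

```text
[ 0.6181 -0.0185  0.0462] 0.06548962164923658 [1.1657 2.5312 9.3812]
14633 [0.6609 0.0087 0.11  ] [ 0.5752 -0.0429  0.08  ] ((0.6173525452613831, -0.0176814217120409), (0.050202395766973495, 0.08573167771100998), 87.55802917480469)
0.585 0.1096034085933236 0.00866633100303165 -0.04151693597010936
0.593 0.10809276379075679 0.008344615310115572 -0.04097257825050432
0.601 0.10668911768723102 0.007938913395603375 -0.03996415130619335
0.609 0.1055442917860441 0.00785992749986874 -0.04022209033490587
0.617 0.10427914546175984 0.007117953629251668 -0.04135210490988844
0.625 0.10325712015737985 0.006876908133000723 -0.040971760629017306
0.633 0.10220029499091163 0.006659454419338649 -0.04146792732303302
0.641 0.10107066198665625 0.006103540678462194 -0.04286326877519474
0.649 0.10889602844019106 0.0061820601515155185 -0.0420022461300015
0.657 0.10942262872596052 -0.0022662701377190245 -0.004894824964923709
```

View pics/w12.png

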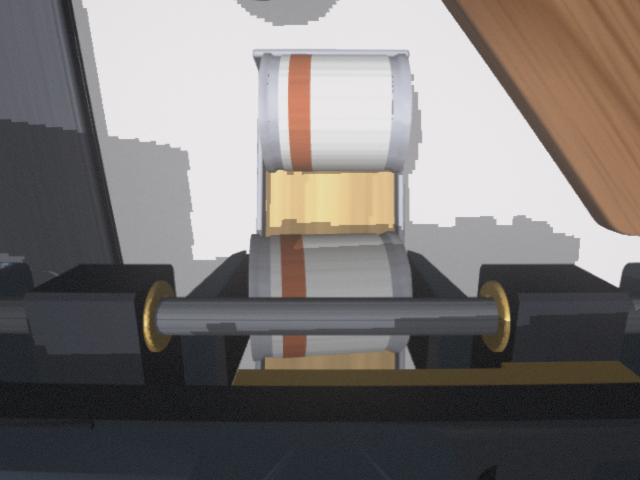

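```bash
python3 -m handwheel '[[0,0,0,0,0,-1.5,5],[0,0,0,-0.1,0.3,-1.5,5],[0,0,0,-0.1,0.3,-1.5,5],[0,0,0,-0.1,0.3,-1.5,5]]' 25
cat > tilt.py <<'E'
from h import *
import sys
np.set_printoptions(precision=4,suppress=True)
x0,y0,z=map(float,sys.argv[1:])
p,d,c=cap('wrist'); P,uv=cloud(d,c); s,t,M=st(); print(t,s['opening'],s['wrist_force'])
Q=P[(P[:,2]>z-.03)&(P[:,2]<z+.03)&(abs(P[:,0]-x0)<.036)&(abs(P[:,1]-y0)<.033)]
for x in np.arange(x0-.032,x0+.033,.008):
    k=abs(Q[:,0]-x)<.004
    if k.any(): print(round(x,3),np.percentile(Q[k,2],95).round(4),Q[k,1].max())
for lo,hi in((0,.4),(.6,1)): pass
E
python3 tilt.py .621 -.02 .105
```

```text
time: 28.22
tcp_pos: [0.6205, -0.0206, 0.0585]
tcp_rot: [-0.001, 0.716, 0.698, -0.0]
wrist_force: [-0.2, 0.8, -1.9]
opening: 0.0624
grip_force: 24.9
[ 0.6207 -0.0206  0.0586] 0.062164914813315625 [ 0.5722  0.611  -1.5224]
0.589 0.1323 0.006006825893236867
0.597 0.1125 0.005426580250834763
0.605 0.1128 0.005407536142573582
0.613 0.1125 0.005254531908004366
0.621 0.1122 0.004883358030344238
0.629 0.1121 0.00459950979203512
0.637 0.1119 0.004428161482730626
0.645 0.1116 0.004249207527283923
0.653 0.1328 0.004686397538002804
```

```bash
python3 -m handwheel '[[0,0,0,0,0,0.5,5],[0,0,0,0,0,0.9,5],[0,0,0,0,0,1.15,5],[0,0,0,0,0,1.15,5]]' 25
python3 tilt.py .621 -.02 .105
```

```text
time: 28.78
tcp_pos: [0.6211, -0.0206, 0.0475]
tcp_rot: [-0.0, 0.716, 0.698, -0.0]
wrist_force: [0.3, 0.5, -1.6]
opening: 0.0621
grip_force: 24.9
[ 0.6213 -0.0205  0.0478] 0.06214879201059319 [-0.0318  0.2272 -2.4837]
0.589 0.1322 0.006021737461353739
0.597 0.1014 0.00576124179042628
0.605 0.1017 0.005502162266363082
0.613 0.1015 0.005350542257448222
0.621 0.1012 0.005049083702416808
0.629 0.101 0.004717739212446455
0.637 0.1009 0.004583648679530428
0.645 0.1007 0.00440696449407877
0.653 0.1314 0.004553460561213869
```

```bash
python3 -m handwheel '[[0,0,0,0,0,0.1,7.2],[0,0,0,0,0,0.1,7.2],[0,0,0,0,0,0.1,7.4],[0,0,0,0,0,0.1,7.4],[0,0,0,0,0,-3,7.6],[0,0,0,0,0,-6.5,8],[0,0,0,0,0,-6.5,8],[0,0,0,0,0,-6.5,8]]' 20
python3 tin.py .621 .006 .075 .1
python3 -c "
from h import *
go(.4234,-.049,.10,5)"
```

```text
time: 29.82
tcp_pos: [0.6207, -0.0206, 0.1123]
tcp_rot: [-0.001, 0.716, 0.698, -0.0]
wrist_force: [0.2, 0.6, 0.2]
opening: 0.0802
grip_force: 0.0
8576 [0.6535 0.0311 0.0925] ((0.6218884587287903, 0.0063579510897397995), (0.04808899387717247, 0.06231629475951195), 88.50868225097656)
[ 0.6204 -0.0205  0.1117]
row [-0.1, -0.0, -6.5] [-3.37, -19.61, 1.21]
```

```bash
python3 -m handwheel '[[0,0,-3,-1,-6,0,8],[0,0,-6.5,-2.5,-12,0,8],[0,0,-6.5,-3.4,-18,0,8],[0,0,-6.5,-3.4,-19.6,0,8],[0,0,-6.5,-3.4,-19.6,1,8],[0,0,-6.5,-3.4,-19.6,1,8]]' 20
python3 tin.py .4234 -.049; python3 -c "
from h import *
go(.4234,-.049,.0015,5)"
```

```text
time: 30.62
tcp_pos: [0.4256, -0.0493, 0.1019]
tcp_rot: [-0.0, 0.676, 0.737, 0.0]
wrist_force: [-0.3, 0.3, -0.4]
opening: 0.0798
grip_force: 0.0
6071 [ 0.4553 -0.0234  0.0585] ((0.42254289984703064, -0.04888291284441948), (0.06230296194553375, 0.0448487214744091), 6.086911678314209)
[ 0.4259 -0.0493  0.1022]
row [-0.0, -0.0, 0.0] [0.05, -0.24, 10.07]
```

```bash
python3 -m handwheel '[[0,0,0,0.05,-0.25,4,8],[0,0,-0.5,0.05,-0.25,8,8],[0,0,-0.5,0.05,-0.25,10,8],[0,0,-0.5,0.05,-0.25,10.1,8],[0,0,-0.5,0.05,-0.25,10.1,5],[0,0,-0.5,0.05,-0.25,10.1,5],[0,0,-0.5,0.05,-0.25,10.1,5],[0,0,-0.5,0.05,-0.25,10.1,5],[0,0,-0.5,0.05,-0.25,10.1,5],[0,0,-0.5,0.05,-0.25,7,5],[0,0,-0.5,0.05,-0.25,2,5],[0,0,-0.5,0.05,-0.25,-2,5],[0,0,-0.5,0.05,-0.25,-2,5]]' 25
python3 -c "
from h import *
go(.6198,-.070,0.075,-1.5)"
```

```text
time: 32.3
tcp_pos: [0.4235, -0.0494, 0.1252]
tcp_rot: [0.002, 0.672, 0.74, 0.002]
wrist_force: [0.3, -0.2, -1.4]
opening: 0.0617
grip_force: 25.0
row [0.3, 0.0, 7.0] [-3.92, 19.31, 5.13]
```

```bash
python3 -m handwheel '[[0,0,3,-1.5,6,0,5],[0,0,7,-3,12,0,5],[0,0,7,-3.9,18,0,5],[0,0,7,-3.9,19.4,0,5],[0,0,7,-3.9,19.4,0,5],[0,0,7,-3.9,19.4,3,5],[0,0,7,-3.9,19.4,5,5],[0,0,7,-3.9,19.4,5,5],[0,0,7,-3.9,19.4,5,5]]' 25
python3 tilt.py .62 -.07 .13; python3 -c "
from h import *
go(.6198,-.070,0.062,-1.5)"
```

```text
time: 33.42
tcp_pos: [0.6178, -0.0693, 0.0737]
tcp_rot: [-0.0, 0.716, 0.698, -0.0]
wrist_force: [0.9, -0.3, -1.8]
opening: 0.062
grip_force: 25.0
[ 0.6183 -0.0693  0.0739] 0.0617053848670561 [ 0.7476 -0.5741 -1.1491]
0.588 0.1546 -0.042619540667873906
0.596 0.1256 -0.043186185828830034
0.604 0.1258 -0.04309470555817349
0.612 0.1256 -0.043487501416130454
0.62 0.1257 -0.04357059853637852
0.628 0.1256 -0.04378115301823944
0.636 0.1256 -0.04407573113680382
0.644 0.1509 -0.043725612000966495
0.652 0.1572 -0.04403448199616355
row [0.0, -0.0, -0.0] [-0.06, 0.16, 1.19]
```

```bash
python3 -m handwheel '[[0,0,0,0,0.2,0,5],[0,0,0,0,0.2,0.5,5],[0,0,0,0,0.2,0.9,5],[0,0,0,0,0.2,1.0,5],[0,0,0,0,0.2,1.0,5]]' 25
python3 tilt.py .62 -.07 .12
```

```text
time: 34.1
tcp_pos: [0.6207, -0.0694, 0.0626]
tcp_rot: [-0.0, 0.716, 0.698, 0.0]
wrist_force: [-0.6, -0.6, -1.3]
opening: 0.0619
grip_force: 25.0
[ 0.6208 -0.0694  0.0628] 0.061720031452229616 [ 0.0423  0.3858 -1.3488]
0.588 0.1474 -0.0427559917945585
0.596 0.1145 -0.042794796734258726
0.604 0.1147 -0.043238812237203626
0.612 0.1147 -0.043181935801754855
0.62 0.1146 -0.04363750573955073
0.628 0.1146 -0.04372451560888001
0.636 0.1146 -0.04401158179156071
0.644 0.1144 -0.04421353714748865
0.652 0.1463 -0.0441106668457802
```

Release, then on to the last tin.

```bash
python3 -m handwheel '[[0,0,0,0,0,0,7.2],[0,0,0,0,0,0,7.2],[0,0,0,0,0,0,7.4],[0,0,0,0,0,0,7.4],[0,0,0,0,0,-3,7.6],[0,0,0,0,0,-5,8],[0,0,0,0,0,-5,8],[0,0,0,0,0,-5,8]]' 20
python3 tin.py .621 -.045 .09 .115
python3 - <<'E'
from h import *
np.set_printoptions(precision=3,suppress=True)
p,d,c=cap('top'); P,uv=cloud(d,c)
m=(P[:,2]>.042)&(P[:,2]<.066)&(P[:,0]>.34)&(P[:,0]<.5)&(P[:,1]<-.1)&(P[:,1]>-.33)
H=np.zeros((70,100),np.uint8); i=((P[m,0]-.34)/.0025).astype(int).clip(0,69); j=((P[m,1]+.33)/.0025).astype(int).clip(0,99); H[i,j]=255
H=cv2.dilate(H,np.ones((2,2))); k,L,S,_=cv2.connectedComponentsWithStats(H)
for a in range(1,k):
    q=P[m][L[i,j]==a]
    if len(q)>40: print(cv2.minAreaRect(q[:,:2].astype(np.float32)),q[:,2].max(),len(q))
m=(P[:,2]>.042)&(P[:,2]<.056)&(P[:,0]>.3)&(P[:,0]<.56)&(P[:,1]>.18)&(P[:,1]<.45); print(cv2.minAreaRect(P[m][:,:2].astype(np.float32)))
go(.4375,-.2,.11,5)
E
```

```text
time: 35.15
tcp_pos: [0.6201, -0.0694, 0.112]
tcp_rot: [-0.001, 0.716, 0.698, -0.0]
wrist_force: [-0.5, -0.7, -0.2]
opening: 0.0805
grip_force: 0.0
9684 [ 0.6527 -0.021   0.108 ] ((0.6210643649101257, -0.045353665947914124), (0.048186611384153366, 0.062157899141311646), 88.52002716064453)
[ 0.62   -0.0693  0.1117]
((0.43768322467803955, -0.2001579999923706), (0.06272336840629578, 0.04759640991687775), 4.191648483276367) 0.06478003814815025 402
((0.4567565619945526, 0.3021887242794037), (0.1500973403453827, 0.19318948686122894), 1.2027910947799683)
row [-0.1, -0.1, -6.5] [-13.54, -17.9, 0.19]
```

```bash
python3 -m handwheel '[[0,0,-3,0,-6,0,8],[0,0,-6.5,-2,-12,0,8],[0,0,-6.5,-6,-16,0,8],[0,0,-6.5,-11,-17.9,0,8],[0,0,-6.5,-13.5,-17.9,0.6,8],[0,0,-6.5,-13.5,-17.9,1,8],[0,0,-6.5,-13.5,-17.9,1,8]]' 20
python3 tin.py .4375 -.2; python3 -c "
from h import *
go(.4375,-.2,.0015,5)"
```

```text
time: 36.12
tcp_pos: [0.4377, -0.1988, 0.1019]
tcp_rot: [-0.001, 0.676, 0.737, 0.0]
wrist_force: [0.2, -0.4, 0.0]
opening: 0.0801
grip_force: 0.0
6036 [ 0.4691 -0.176   0.0583] ((0.4365168809890747, -0.20083393156528473), (0.0621265172958374, 0.044981449842453), 4.94378662109375)
[ 0.438  -0.1987  0.1023]
row [-0.1, -0.1, 0.0] [-0.15, -0.06, 10.08]
```

```bash
python3 -m handwheel '[[0,0,0,-0.15,-0.1,4,8],[0,0,0,-0.15,-0.1,8,8],[0,0,0,-0.15,-0.1,10,8],[0,0,0,-0.15,-0.1,10.1,8],[0,0,0,-0.15,-0.1,10.1,5],[0,0,0,-0.15,-0.1,10.1,5],[0,0,0,-0.15,-0.1,10.1,5],[0,0,0,-0.15,-0.1,10.1,5],[0,0,0,-0.15,-0.1,10.1,5],[0,0,0,-0.15,-0.1,7,5],[0,0,0,-0.15,-0.1,2,5],[0,0,0,-0.15,-0.1,-3,5],[0,0,0,-0.15,-0.1,-5,5],[0,0,0,-0.15,-0.1,-5,5]]' 25
python3 -c "
from h import *
go(.6185,-.115,0.090,-1.5)"
```

```text
time: 37.92
tcp_pos: [0.4381, -0.2017, 0.154]
tcp_rot: [0.002, 0.676, 0.737, 0.001]
wrist_force: [0.4, -0.4, -2.5]
opening: 0.062
grip_force: 25.0
row [0.2, 0.1, 6.5] [7.08, 18.71, 6.45]
```

```bash
python3 -m handwheel '[[0,0,3,5,2,0,5],[0,0,6.5,7.1,7,0,5],[0,0,6.5,7.1,13,0,5],[0,0,6.5,7.1,18.8,0,5],[0,0,6.5,7.1,18.8,0,5],[0,0,6.5,7.1,18.8,4,5],[0,0,6.5,7.1,18.8,6.5,5],[0,0,6.5,7.1,18.8,6.5,5],[0,0,6.5,7.1,18.8,6.5,5]]' 25
python3 tilt.py .6185 -.115 .14; python3 -c "
from h import *
go(.619,-.115,0.075,-1.5)"
```

```text
time: 39.05
tcp_pos: [0.6181, -0.1143, 0.0882]
tcp_rot: [-0.0, 0.716, 0.698, 0.0]
wrist_force: [0.4, -0.2, -1.0]
opening: 0.0618
grip_force: 25.0
[ 0.6187 -0.1144  0.0888] 0.06153114002169364 [-0.7439  0.088  -2.5137]
0.586 0.1694 -0.08690779998301398
0.594 0.14 -0.08722523212139294
0.602 0.1405 -0.08746209279434912
0.61 0.1404 -0.0875598356923013
0.618 0.1403 -0.08797291424955506
0.626 0.1403 -0.08816869134429306
0.635 0.1403 -0.0883129437232702
0.643 0.1401 -0.08848911395516942
0.651 0.1695 -0.08854704466360183
row [0.1, -0.0, -0.0] [-0.06, 0.03, 1.38]
```

Lower 1.2 cm and release.

```bash
python3 -m handwheel '[[0,0,0,0,0.1,0.5,5],[0,0,0,0,0.1,1.0,5],[0,0,0,0,0.1,1.2,5],[0,0,0,0,0.1,1.2,5]]' 25
python3 tilt.py .6185 -.115 .13
```

```text
time: 39.6
tcp_pos: [0.6194, -0.1141, 0.0756]
tcp_rot: [-0.0, 0.716, 0.698, 0.0]
wrist_force: [-0.7, 0.4, -0.9]
opening: 0.062
grip_force: 25.0
[ 0.6195 -0.1141  0.0758] 0.062227381188485045 [-0.5062 -0.4412 -1.652 ]
0.586 0.1575 -0.08672746241205485
0.594 0.1275 -0.08664240912467573
0.602 0.1279 -0.08708854694318133
0.61 0.1278 -0.08726504155853826
0.618 0.1277 -0.08774357047463208
0.626 0.1277 -0.08797799641725755
0.635 0.1277 -0.08801097603377538
0.643 0.1275 -0.08836881850547508
0.651 0.1573 -0.08812294447403604
```

```bash
python3 -m handwheel '[[0,0,0,0,0,0,7.2],[0,0,0,0,0,0,7.2],[0,0,0,0,0,0,7.4],[0,0,0,0,0,0,7.4],[0,0,0,0,0,-3,7.6],[0,0,0,0,0,-5,8],[0,0,0,0,0,-5,8],[0,0,0,0,0,-5,8]]' 20
python3 tin.py .62 -.097 .105 .13
python3 -c "
from h import *
go(.6225,.058,.115,-1.5)"
```

```text
time: 40.65
tcp_pos: [0.6189, -0.1141, 0.1249]
tcp_rot: [-0.001, 0.716, 0.698, -0.0]
wrist_force: [-0.7, 0.5, -1.0]
opening: 0.0797
grip_force: 0.0
9673 [ 0.6512 -0.0725  0.1223] ((0.6195177435874939, -0.09719497710466385), (0.048029299825429916, 0.0622904896736145), 88.55763244628906)
[ 0.6187 -0.114   0.1246]
row [-0.1, -0.1, -0.0] [17.21, -0.07, 0.98]
```

```bash
python3 -m handwheel '[[0,0,0,6,0,0,8],[0,0,0,12,0,0.5,8],[0,0,0,16.8,0,1,8],[0,0,0,16.8,0,1,8],[0,0,0,16.8,0,1,8]]' 20
python3 tin.py .6225 .058 .06 .09; python3 -c "
from h import *
go(.6225,.054,.029,-1.5)"
```

```text
time: 41.32
tcp_pos: [0.6235, 0.0533, 0.1151]
tcp_rot: [-0.0, 0.716, 0.698, -0.001]
wrist_force: [-0.3, -0.6, 0.2]
opening: 0.0798
grip_force: 0.0
9132 [0.655  0.0831 0.0845] ((0.6230952143669128, 0.05329278111457825), (0.05816127732396126, 0.06233658269047737), 88.45734405517578)
[0.6237 0.0527 0.1154]
row [-0.1, 0.0, -0.0] [0.12, -0.11, 8.64]
```

```bash
python3 -m handwheel '[[0,0,0,0.1,-0.1,4,7.8],[0,0,0,0.1,-0.1,7,7.8],[0,0,0,0.1,-0.1,9,7.8],[0,0,0,0.1,-0.1,9,7.8],[0,0,0,0.1,-0.1,9,5],[0,0,0,0.1,-0.1,9,5],[0,0,0,0.1,-0.1,9,5],[0,0,0,0.1,-0.1,9,5],[0,0,0,0.1,-0.1,9,5]]' 30
```

```text
time: 42.5
tcp_pos: [0.6239, 0.0544, 0.0272]
tcp_rot: [0.001, 0.716, 0.698, 0.001]
wrist_force: [1.0, -3.4, 4.9]
opening: 0.062
grip_force: 30.0
```

```bash
python3 -m handwheel '[[0,0,0,0.2,0,-0.8,5],[0,0,0,0.6,0,-2,5],[0,0,0,0.95,0,-3.2,5],[0,0,0,1.3,0,-4.4,5],[0,0,0,1.3,0,-7,5],[0,0,0,1.3,0,-10,5],[0,0,0,1.3,0,-10,5]]' 30
python3 - <<'E'
from h import *
np.set_printoptions(precision=3,suppress=True)
p,d,c=cap('top'); P,uv=cloud(d,c)
m=(P[:,2]>.042)&(P[:,2]<.056)&(P[:,0]>.3)&(P[:,0]<.56)&(P[:,1]>.18)&(P[:,1]<.45); print(cv2.minAreaRect(P[m][:,:2].astype(np.float32)))
go(.4577,.256,.10,1.2)
E
```

```text
time: 43.38
tcp_pos: [0.6252, 0.0681, 0.1289]
tcp_rot: [0.002, 0.716, 0.698, 0.003]
wrist_force: [1.0, 0.5, -1.8]
opening: 0.062
grip_force: 30.0
((0.4570104479789734, 0.30214232206344604), (0.1507425457239151, 0.19340822100639343), 1.3354607820510864)
row [0.1, -0.0, -2.7] [18.36, -17.1, 2.66]
```

```bash
python3 -m handwheel '[[0,0,0,0,-6,-1,5],[0,0,-1,2,-12,-1,5],[0,0,-2.7,7,-16,-1,5],[0,0,-2.7,13,-17.1,-1,5],[0,0,-2.7,18.4,-17.1,0,5],[0,0,-2.7,18.4,-17.1,3,5],[0,0,-2.7,18.4,-17.1,3,5],[0,0,-2.7,18.4,-17.1,3,5]]' 30
python3 tilt.py .457 .256 .15; python3 -c "
from h import *
go(.4575,.256,.0085,1.3)"
```

```text
time: 44.42
tcp_pos: [0.4572, 0.2557, 0.096]
tcp_rot: [-0.0, 0.7, 0.714, -0.0]
wrist_force: [0.4, -0.5, -1.5]
opening: 0.0621
grip_force: 30.0
[0.4577 0.2558 0.0966] 0.061694065871868986 [ 0.823  -0.0713 -1.4801]
0.425 0.1777 0.2851529051420127
0.433 0.1433 0.2848660211439905
0.441 0.1438 0.28535675712602704
0.449 0.1436 0.28558657532604537
0.457 0.1436 0.2854012101329297
0.465 0.1436 0.2857780374285461
0.473 0.1436 0.2857419489455579
0.481 0.1434 0.2863419979405807
0.489 0.1776 0.2862893573114722
row [0.0, -0.0, -0.2] [0.01, -0.03, 8.81]
```

```bash
python3 -m handwheel '[[0,0,0,-0.2,0,4,5],[0,0,0,-0.2,0,7,5],[0,0,0,-0.2,0,8.1,5],[0,0,0,-0.2,0,8.1,5],[0,0,0,-0.2,0,8.2,7.5],[0,0,0,-0.2,0,8.2,7.5],[0,0,0,-0.2,0,8.2,7.5],[0,0,0,-0.2,0,8.2,7.5],[0,0,0,-0.2,0,4,7.5],[0,0,0,-0.2,0,-2,7.5],[0,0,0,-0.2,0,-8,7.5],[0,0,0,-0.2,0,-8,7.5],[0,0,0,-0.2,0,-8,7.5],[0,0,0,-0.2,0,-8,7.5]]' 30
python3 tin.py .4575 .256 .045 .064
python3 - <<'E'
from h import *
np.set_printoptions(precision=3,suppress=True)
p,d,c=cap('top','t20.png'); P,uv=cloud(d,c)
m=(P[:,2]>.042)&(P[:,2]<.053)&(P[:,0]>.3)&(P[:,0]<.56)&(P[:,1]>.18)&(P[:,1]<.45); print(cv2.minAreaRect(P[m][:,:2].astype(np.float32)))
Q=P[(abs(P[:,0]-.621)<.008)&(P[:,1]>-.25)&(P[:,1]<.09)&(P[:,2]<.3)]
for y in np.arange(-.24,.09,.01):
    k=abs(Q[:,1]-y)<.005
    if k.any(): print(round(y,2),Q[k,2].max().round(4))
pp=[nets.landmark_of('top','tin_1')][0]; print([(r['point'],r['confidence']) for r in pp])
a=p[120:330,130:470,::-1]; cv2.imwrite('pics/t20c.png',cv2.resize(a,None,fx=2.3,fy=2.3))
E
```

```text
time: 46.22
tcp_pos: [0.4562, 0.2536, 0.1742]
tcp_rot: [-0.001, 0.7, 0.714, -0.002]
wrist_force: [-0.3, -0.2, -0.8]
opening: 0.0748
grip_force: 0.0
4193 [0.4899 0.2823 0.0613] ((0.4585132598876953, 0.2580975890159607), (0.06207305192947388, 0.047335587441921234), 1.1194908618927002)
[0.4563 0.2537 0.1743]
((0.4565715193748474, 0.3020543158054352), (0.14946338534355164, 0.1941245198249817), 1.2947540283203125)
-0.24 0.1029
-0.23 0.1107
-0.22 0.1527
-0.21 0.1573
-0.2 0.1057
-0.19 0.1007
-0.18 0.0996
-0.17 0.0964
-0.16 0.0908
-0.15 0.0926
-0.14 0.0876
-0.13 0.0847
-0.12 0.0797
-0.11 0.0784
-0.1 0.0735
-0.09 0.071
-0.08 0.0686
-0.07 0.0951
-0.06 0.1092
-0.05 0.1098
-0.04 0.1152
-0.03 0.1076
-0.02 0.1016
-0.01 0.0898
0.0 0.094
0.01 0.0953
0.02 0.0938
0.03 0.0831
0.04 0.0738
0.05 0.0821
0.06 0.0775
0.07 0.0794
0.08 0.0774
[([203.1, 251.9], 0.86), ([294.4, 193.2], 0.82), ([313.5, 191.0], 0.73), ([277.1, 190.8], 0.69)]
```

View pics/t20c.png

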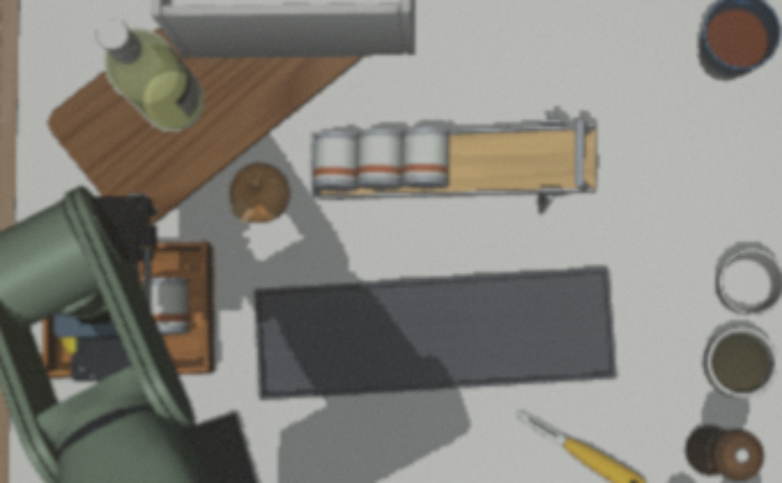

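```bash
python3 -c "
from rig import arm
print(arm.close_job())"
```

```text
the job is handed in; nothing more can be done
None
```

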